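# Shake-test three closed torches and hold out the one that rattles

## Task

One of the three closed torches in the rack has a loose battery cell inside; the other two are sound. Lift and shake them in the air, lengthwise to and fro, one after another until you find the one that rattles; sound ones go back to lie in the rack's saddles. Finish with the rattling torch still in the gripper: hold it out, still, over the middle of the empty white box next to the rack, clear above the rim and with its tail plainly lower than its lens, so that the cell lies at the tail cap where the repairer will open it. Do not drop a torch or disturb the other things on the bench.

Things in the scene. Friction and masses are not known exactly. Their poses are not given: they have to be found in the camera images.
- rack: rack fixed to the bench, 96 x 286 x 45 mm: blue base plate 6 mm thick, two grey rails (10 mm thick, 48 mm free between them), each with three V notches. Origin: centre of its underside; x: the way the torches lie (heads toward +x), y: along the row, z up
- saddle_1 (a point): first saddle (the pair of V notches at the rack's +y end): where the axis of a seated torch passes midway between the rails, 46 mm above the bench; saddles are 96 mm apart; axes as the rack's
- saddle_2 (a point): middle saddle, as saddle_1. The torch in any of the saddles may be the loose one
- saddle_3 (a point): saddle at the rack's -y end, as saddle_1. Beyond the rack, from about x = 0.63 m on and 0.1 m up, a flap of the big carton overhangs: keep clear of it when shaking
- torch_a: one of three closed black torches that look alike, 139 mm long, tube 32 mm, head 34 mm across, 0.25 to 0.30 kg, lying in one of the saddles, within 5 mm of its middle. Origin: on its axis 75 mm behind the lens, close to the centre of mass; x along the torch toward the lens (tube x = -61 to 37 mm, head 39 to 73 mm)
- torch_b: one of three closed black torches that look alike, 139 mm long, tube 32 mm, head 34 mm across, 0.25 to 0.30 kg, lying in one of the saddles, within 5 mm of its middle. Origin: on its axis 75 mm behind the lens, close to the centre of mass; x along the torch toward the lens (tube x = -61 to 37 mm, head 39 to 73 mm)
- torch_c: one of three closed black torches that look alike, 139 mm long, tube 32 mm, head 34 mm across, 0.25 to 0.30 kg, lying in one of the saddles, within 5 mm of its middle. Origin: on its axis 75 mm behind the lens, close to the centre of mass; x along the torch toward the lens (tube x = -61 to 37 mm, head 39 to 73 mm)
- rework_box: empty white open-topped box, 213 x 206 mm, rim 70 mm above the bench, stands fast, to the right of the rack. Origin: centre of its underside
- glue_bottle: red glue bottle with a white nozzle, 29 x 43 x 118 mm, standing beyond the rack; leave alone. Origin: centre of its underside
- spare_head: black torch head, 41 mm across, 50 mm high, standing far to the left of the rack; leave alone. Origin: centre of its underside
- tape_roll: roll of brown tape, 64 mm across, 24 mm high, lying in front, between rack and box; leave alone. Origin: centre of its underside
- marker: purple and white marker pen, 134 mm long, 14 mm thick, lying near the bench's edge, to the right of the box; leave alone. Origin: middle of its underside
- cell_a (a joint): how far the battery cell (0.12 kg) hidden in torch_a has moved along the torch from its middle position, metres: + toward the lens, - toward the tail. All three start at 0. A fast cell stays near 0 however it is shaken; a loose one slides almost without friction between stops at +0.02 (lens end) and -0.02 (tail end) and knocks there
- cell_b (a joint): as cell_a, for torch_b
- cell_c (a joint): as cell_a, for torch_c

How it is judged:
By the outcome, as a careful person would: the job done as asked, in the order asked, and still so for the second after the job is handed in, while the arm keeps its last pose, push and grip.
It also fails if it takes over 61 s, if anything falls off the work surface, if the arm or the gripper's body presses on something with over 40 N, if the wrist force passes 120 N, or if a joint passes its speed limit or range.

## Robot

A 6-joint arm with a two-finger parallel gripper is mounted at the origin on a cart in front of the work surface, level with it; the furniture and walls round the work are solid. World frame = base frame: x ahead of the robot, y to its left, z up, the work surface at z = 0. Lengths are in m, angles in rad, forces in N, time in s.
With the tool pointing down it reaches from about 0.3 to 0.825 m from the base axis. Payload 5.4 kg.
Tool frame: the origin (TCP) lies midway between the tips of the shut fingers; the grasp point (between the pads) lies 19 mm behind it; z points along the fingers, y is the line along which they close (so a half turn about z gives the same grasp; the last joint's range is limited). The gripper opens to 92 mm and grips with 3 to 60 N. Pads are 20 mm wide; open, the fingers measure 128 mm over their backs; the gripper's body (75 mm by 189 mm) begins 69 mm behind the grasp point.
Start: joints at [1.045, 0.158, 1.597, -0, 1.386, -0.21], TCP at [0.179, 0.547, 0.215] pointing down, gripper open.
Joint ranges: [-2.91, 2.91], [-0.94, 2.29], [0.18, 2.7], [-1.29, 4.43], [0.17, 2.64], [-3, 3]. Speed limits (rad/s): [2.57, 2.57, 3.14, 3.14, 3.14, 3.14].

## Interface

Orientations are given as a 3x3 rotation matrix whose columns are the frame's x, y, z axes.
In Python, from station import manip, eyes, order, models gives the robot as it stands.
- The arm moves only by the tool play_rows, never from a script. Its argument "steps" is a list of rows, each a list of 7 numbers: the shift along the tool's x, y, z in cm, then the turn, a rotation vector about the tool's x, y, z in degrees, then the opening, from 0 (shut) to 1 (fully open). In form: [[x, y, z, ax, ay, az, gripper], ...]. A call has 1 to 8 rows; each row is the pose to reach, as a shift and turn from the pose commanded when the call began, along the tool's axes at that moment; what a row does not reach only later rows make up. A row lasts 1/12 s, in which the tool goes at most 41.7 mm and 7.16 degrees, less where a joint would pass 70% of its speed; a pose out of reach is approached as far as the arm can. A call with a gripper value outside its range is refused whole. The fingers move at their own pace and stop on an object; the grip force is fixed at half the most. Time passes only in rows, so rows that repeat a pose let the fingers close. It gives the time, the measured TCP pose, the force, the opening and the grip force at its end, in the units of the state.
- manip.state(): the state, without advancing time (a new reading comes with each control period).
- eyes.grab_frame(name): name is "side" or "top"; returns the picture (384x512x3 uint8, blue, green, red); there is no depth.
- eyes.camera_params(name): a dict with "intrinsics" (3x3 intrinsics, pixels), "R" (3x3) and "t" (3): a world point X has camera coordinates R X + t. Camera axes: x right, y down, z forward; pixel columns grow to the right and rows downward; lengths in m; the calibration is good to about 2 mm. A picture is of the moment at which its call begins. camera_params takes no time and is no camera call.
- order.close_job(): hands the job in; it is judged then, once.
Trained networks look in the newest picture that a camera, given by its name, has taken for a name from the list of things; names that differ only in an ending like _2 or _b are one class to them, and where a whole thing is asked for, a point or a joint stands for the part that bears it (a point fixed in the world has none). Each returns a list of dicts, best first, with "confidence" (0 to 1); they miss things now and then, are a little off and sometimes report something else, mostly with a low value. They report only what shows in the picture. A call takes as long as a camera call.
- models.find_in(camera, query): "uv" ([column, row] in pixels, amid what is visible of it).
- models.regions_of(camera, query): "region" (384x512 bool, what is visible of it) and "uv" ([column, row] in pixels, amid what is visible of it).
The state is a dict: "time": time; "joint_pos": joint angles; "qd": joint speeds; "tau": joint torques, N m; "position": TCP position; "orientation": TCP orientation; "ft_force": force on the tool from outside, world axes, zero at the start; "wrist_torque": the same for the moment, N m; "width": finger opening in m; "grasp_force": force on a finger pad.
Only numpy, scipy, OpenCV 4.12 (cv2) and the standard library are available. Lean on these libraries where they do the work, as an engineer would, in place of code of your own. Each camera call takes 0.05 s, during which the arm holds its last target. There are 200 camera calls.

## Working session

There is one attempt and no reset: what is moved stays moved. The work goes in short steps, Python scripts to look and compute and a tool call to move; the robot and the scene stay as the last step left them, time stands still between calls to the robot, and variables do not carry over. Pictures are saved under pics/ and viewed, at most 10 in all, crops included, and the job is handed in when it is done.

Besides the shell and the picture viewer there is one more tool, called after "Request:" as name(argument=value, ...) on one line, values as JSON. play_rows: Moves the arm, as the interface text tells. Its arguments: {"type":"object","properties":{"steps":{"type":"array","items":{"type":"array","items":{"type":"number"}}}},"required":["steps"]}

```bash
ls; mkdir -p pics
cat > h.py <<'E'
import numpy as np, cv2
from station import manip, eyes, order, models
def ray(c,uv):
    p=eyes.camera_params(c); K=np.array(p["intrinsics"]);R=np.array(p["R"]);t=np.array(p["t"])
    d=R.T@np.linalg.inv(K)@np.array([uv[0],uv[1],1.]); return -R.T@t, d/np.linalg.norm(d)
def onz(c,uv,z):
    o,d=ray(c,uv); return o+d*(z-o[2])/d[2]
def tri(u1,u2,c1="side",c2="top"):
    o1,d1=ray(c1,u1);o2,d2=ray(c2,u2)
    s=np.linalg.lstsq(np.c_[d1,-d2],o2-o1,rcond=None)[0]
    a=o1+s[0]*d1;b=o2+s[1]*d2
    return (a+b)/2,np.linalg.norm(a-b)
def proj(c,X):
    p=eyes.camera_params(c); q=np.array(p["intrinsics"])@(np.array(p["R"])@np.array(X)+np.array(p["t"])); return q[:2]/q[2]
E
python3 - <<'E'
from h import *
np.set_printoptions(precision=3,suppress=True)
print(manip.state())
for c in("side","top"):
    im=eyes.grab_frame(c); cv2.imwrite(f"pics/{c}0.png",im); print(c,ray(c,[256,192]))
    for q in("torch_a","rack","rework_box"):
        print(c,q,[(np.round(r["uv"],1),round(r["confidence"],2)) for r in models.find_in(c,q)])
E
```

```text
pics
{'time': 0.0, 'joint_pos': array([ 1.045,  0.159,  1.598,  0.   ,  1.386, -0.21 ]), 'qd': array([-0.001, -0.001,  0.001,  0.   , -0.001, -0.   ]), 'tau': array([  0.   , -38.559, -32.21 ,   0.07 ,   0.038,  -0.   ]), 'position': array([0.178, 0.546, 0.214]), 'orientation': array([[-0.951,  0.311, -0.001],
       [ 0.311,  0.951, -0.002],
       [ 0.   , -0.002, -1.   ]]), 'ft_force': array([ 0.288,  0.034, -0.953]), 'wrist_torque': array([-0.005, -0.061, -0.002]), 'grasp_force': 0.0, 'width': 0.09197465669604261}
side (array([-0.588, -0.832,  1.074]), array([ 0.669,  0.436, -0.602]))
side torch_a [(array([206.6, 183.6]), 0.77), (array([247.2, 204.9]), 0.66), (array([224.8, 193.8]), 0.62)]
side rack [(array([229.1, 207.5]), 0.82)]
side rework_box [(array([325.5, 219.4]), 0.62), (array([383.5, 278.1]), 0.51), (array([232.6, 204.6]), 0.28)]
top (array([ 0.338, -0.114,  1.277]), array([ 0.152, -0.021, -0.988]))
top torch_a [(array([192.9, 197.1]), 0.79), (array([245.1, 207.5]), 0.79), (array([220.5, 198.9]), 0.7)]
top rack [(array([221.3, 204.4]), 0.83), (array([271. , 223.3]), 0.52)]
top rework_box [(array([315.6, 180.5]), 0.7)]
```

Run:
```python
from h import *
for c,(x,y,w,h) in dict(side=(140,110,240,180),top=(140,110,240,180)).items():
    im=cv2.imread(f"pics/{c}0.png"); cv2.imwrite(f"pics/{c}0c.png",cv2.resize(im[y:y+h,x:x+w],None,fx=3.33,fy=3.33,interpolation=cv2.INTER_CUBIC))
```

```text
(no output)
```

View pics/side0c.png

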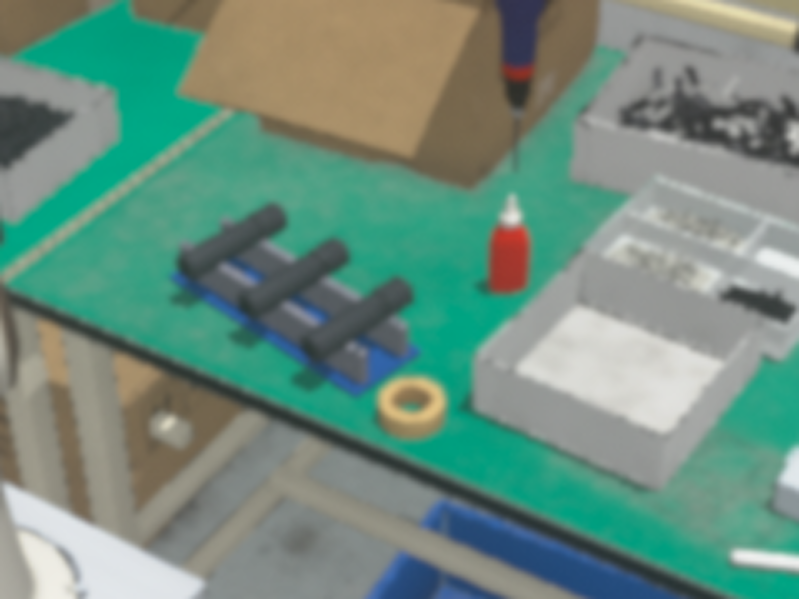

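View pics/top0c.png

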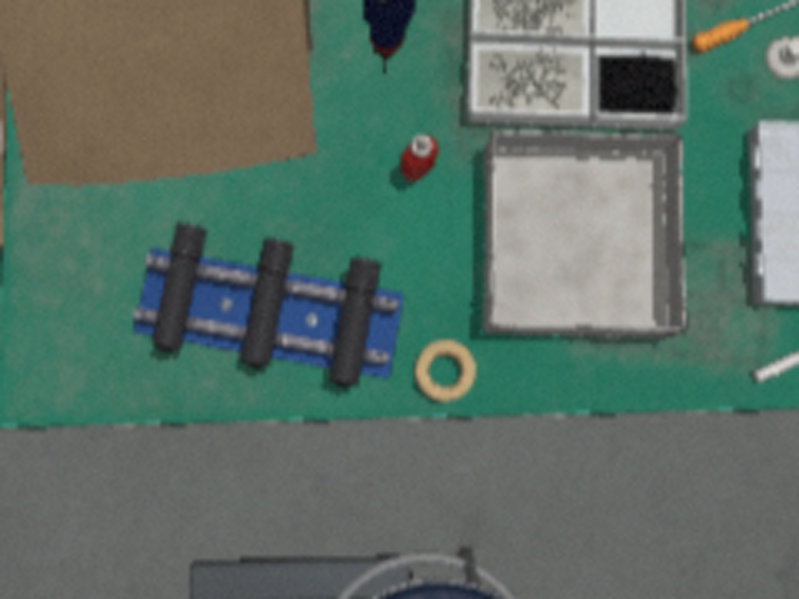

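View pics/top0.png

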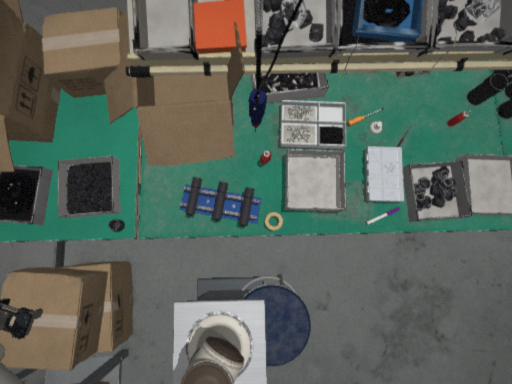

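Side view: three dark torches lie in the rack, at (207,184), (225,194) and (247,205), and the carton flap is beyond. In the top view the rack is yawed slightly clockwise, with the torches at (193,197), (220,199) and (245,207). The box is at (315,180), the tape at (274,222), and a hanging driver near (258,105).

Run:
```python
from h import *
np.set_printoptions(precision=4,suppress=True)
ax={}
for c in("side","top"):
    eyes.grab_frame(c); L=[]
    for r in models.regions_of(c,"torch_a"):
        m=r["region"]; 
        if r["confidence"]<.4: continue
        v,u=np.nonzero(m); P=np.c_[u,v].astype(float); mu=P.mean(0); w=np.linalg.svd(P-mu,full_matrices=False)[2][0]
        s=(P-mu)@w; a,b=mu+w*s.min(),mu+w*s.max()
        if a[1]<b[1]: a,b=b,a   # a=tail(lower)
        L.append((mu,a,b,len(u),r["confidence"]))
    ax[c]=sorted(L,key=lambda l:l[0][0])
    for l in ax[c]: print(c,*l)
    for r in models.regions_of(c,"rework_box")[:3]:
        v,u=np.nonzero(r["region"]); print(c,"box",r["uv"],r["confidence"],len(u))
        if len(u): print(cv2.boxPoints(cv2.minAreaRect(np.c_[u,v].astype(np.float32))), [onz(c,p,.07) for p in cv2.boxPoints(cv2.minAreaRect(np.c_[u,v].astype(np.float32)))])
for s,t in zip(ax["side"],ax["top"]):
    n=[]
    for c,l in(("side",s),("top",t)):
        o,d1=ray(c,l[1]);_,d2=ray(c,l[2]); k=np.cross(d1,d2);k/=np.linalg.norm(k); n.append((k,k@o))
    d=np.cross(n[0][0],n[1][0]); d/=np.linalg.norm(d); d*=np.sign(d[0])
    p=np.linalg.lstsq(np.array([n[0][0],n[1][0],d]),np.array([n[0][1],n[1][1],0]),rcond=None)[0]
    X,e=tri(s[0],t[0]); 
    p=p+d*(d@(X-p)); print("axis pt",p,"dir",d,"yaw",np.degrees(np.arctan2(d[1],d[0])),"tri",X,e,"ends",onz("top",t[1],.046),onz("top",t[2],.046))
```

```text
side [208.9649 181.9678] [192.988  190.9788] [224.9675 172.9424] 342 0.83
side [226.8344 193.9141] [211.4182 203.0145] [242.7248 184.5338] 326 0.8
side [246.7297 205.6831] [230.48   216.1963] [262.6154 195.4055] 344 0.65
side box [325.2, 219.1] 0.69 4103
[[274.7414 230.6035]
 [299.0517 173.8793]
 [372.7931 205.4828]
 [348.4828 262.2069]] [array([ 0.3928, -0.2593,  0.07  ]), array([ 0.6994, -0.177 ,  0.07  ]), array([ 0.6673, -0.4682,  0.07  ]), array([ 0.387 , -0.5074,  0.07  ])]
top [193.3156 195.4972] [189.0785 215.017 ] [197.406 176.654] 358 0.72
top [219.6185 200.8006] [216.2457 219.228 ] [223.2024 181.2201] 346 0.76
top [246.0994 206.1082] [242.5473 225.2866] [249.6837 186.7562] 342 0.81
top box [316.9, 182.8] 0.64 3571
[[284.804  208.9962]
 [285.9877 148.6272]
 [346.1214 149.8063]
 [344.9377 210.1753]] [array([ 0.4616, -0.2377,  0.07  ]), array([ 0.679 , -0.2502,  0.07  ]), array([ 0.6703, -0.4666,  0.07  ]), array([ 0.453 , -0.4475,  0.07  ])]
axis pt [0.5178 0.0846 0.0489] dir [ 0.979  -0.2038 -0.0002] yaw -11.759861507290871 tri [0.5182 0.0864 0.0461] 0.003876577762303707 ends [0.45   0.0993 0.046 ] [0.5877 0.0706 0.046 ]
axis pt [ 0.497  -0.0087  0.0467] dir [ 0.9829 -0.1815 -0.0304] yaw -10.46103870358379 tri [ 0.4972 -0.0068  0.0434] 0.004645760390248466 ends [0.4331 0.0034 0.046 ] [ 0.569  -0.0221  0.046 ]
axis pt [ 0.4764 -0.1026  0.0469] dir [ 0.9798 -0.2     0.0037] yaw -11.53931676467577 tri [ 0.4766 -0.1017  0.045 ] 0.002588442887854323 ends [ 0.4097 -0.089   0.046 ] [ 0.5468 -0.117   0.046 ]
```

```bash
cat >> h.py <<'E'
from scipy.spatial.transform import Rotation as Ro
def tgt(pos,yaw=-11.6,tail_down=0):
    """tool down, tool x toward the tail; tail_down deg lowers the tail"""
    a=np.radians(yaw); x=-np.array([np.cos(a),np.sin(a),0]); z=np.array([0,0,-1.])
    R=np.c_[x,np.cross(z,x),z]
    R=Ro.from_rotvec(np.radians(tail_down)*-R[:,1]).as_matrix()@R if tail_down else R
    return np.array(pos,float),R
def go(*a,**k):
    p,R=tgt(*a,**k); s=manip.state(); C=np.array(s["orientation"])
    print("shift cm",np.round(C.T@(p-s["position"])*100,2),"rot deg",np.round(np.degrees(Ro.from_matrix(C.T@R).as_rotvec()),2))
E
python3 - <<'E'
from h import *
go([.5135,.086,.14])
print(tgt([0,0,0],tail_down=30)[1])
E
```

```text
shift cm [-46.14 -33.38   7.46] rot deg [ 0.    0.   -6.49]
[[-8.48337051e-01  2.01077921e-01  4.89787625e-01]
 [ 1.74138588e-01  9.79575250e-01 -1.00538961e-01]
 [-5.00000000e-01  3.40108786e-18 -8.66025404e-01]]
```

Request:
play_rows(steps=[[-46.1, -33.4, 7.5, 0, 0, -6.5, 1], [-46.1, -33.4, 7.5, 0, 0, -6.5, 1], [-46.1, -33.4, 7.5, 0, 0, -6.5, 1], [-46.1, -33.4, 7.5, 0, 0, -6.5, 1], [-46.1, -33.4, 7.5, 0, 0, -6.5, 1], [-46.1, -33.4, 7.5, 0, 0, -6.5, 1], [-46.1, -33.4, 7.5, 0, 0, -6.5, 1], [-46.1, -33.4, 7.5, 0, 0, -6.5, 1]])

```text
time: 1.37
position: [0.3736, 0.2774, 0.1711]
orientation: [[-0.98, 0.201, 0.001], [0.201, 0.98, 0.0], [-0.001, 0.001, -1.0]]
ft_force: [1.2, 0.7, -0.8]
width: 0.0919
grasp_force: 0.0
```

Run:
```python
from h import *
go([.5135,.086,.14])
```

```text
shift cm [-17.54 -15.95   3.12] rot deg [0.03 0.04 0.02]
```

Request:
play_rows(steps=[[-17.5, -15.9, 3.1, 0, 0, 0, 1], [-17.5, -15.9, 3.1, 0, 0, 0, 1], [-17.5, -15.9, 3.1, 0, 0, 0, 1], [-17.5, -15.9, 3.1, 0, 0, 0, 1], [-17.5, -15.9, 3.1, 0, 0, 0, 1], [-17.5, -15.9, 3.1, 0, 0, 0, 1], [-17.5, -15.9, 3.1, 0, 0, 0, 1], [-17.5, -15.9, 3.1, 0, 0, 0, 1]])

```text
time: 2.03
position: [0.5125, 0.0872, 0.1398]
orientation: [[-0.979, 0.204, -0.001], [0.204, 0.979, 0.0], [0.001, 0.0, -1.0]]
ft_force: [-0.8, 1.5, 0.8]
width: 0.0918
grasp_force: 0.0
```

Run:
```python
from h import *
cv2.imwrite("pics/t1.png",eyes.grab_frame("top")[140:260,150:310].repeat(5,0).repeat(5,1))
s=manip.state();print(s["position"],s["ft_force"],s["wrist_torque"])
go([.5135,.086,.027])
print(proj("top",s["position"]))
```

```text
[0.51196078 0.08831507 0.13992399] [-0.91378755 -0.74878937 -0.48134287] [ 0.03676878  0.00380956 -0.00726772]
shift cm [-0.21 -0.2  11.29] rot deg [ 0.02 -0.05 -0.05]
[187.68082666 193.70043889]
```

View pics/t1.png

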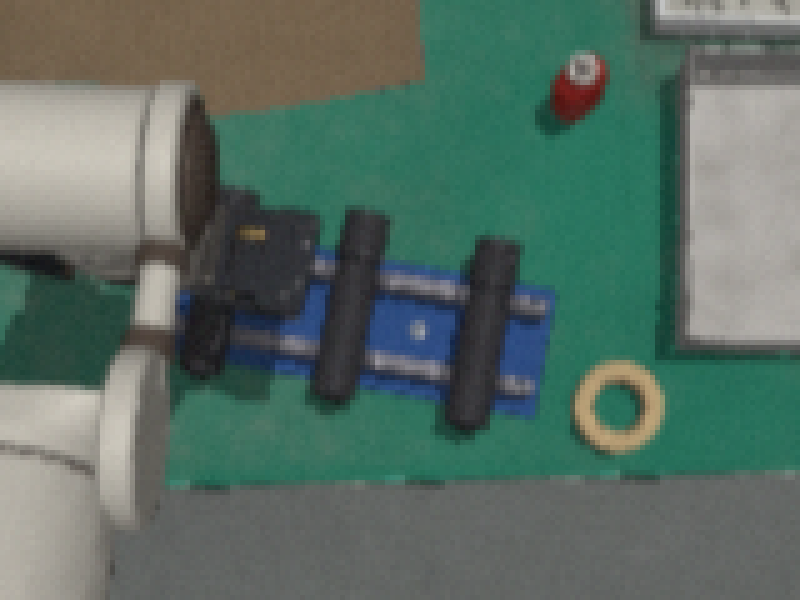

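The gripper is square over torch 1, clear of torch 2 at (220,200). Descending.

Request:
play_rows(steps=[[-0.1, -0.1, 4, 0, 0, 0, 1], [-0.1, -0.1, 8, 0, 0, 0, 1], [-0.1, -0.1, 11.3, 0, 0, 0, 1], [-0.1, -0.1, 11.3, 0, 0, 0, 1], [-0.1, -0.1, 11.3, 0, 0, 0, 0], [-0.1, -0.1, 11.3, 0, 0, 0, 0], [-0.1, -0.1, 11.3, 0, 0, 0, 0], [-0.1, -0.1, 11.3, 0, 0, 0, 0]])

```text
time: 2.75
position: [0.5151, 0.0872, 0.0298]
orientation: [[-0.98, 0.201, 0.005], [0.201, 0.98, -0.0], [-0.005, 0.001, -1.0]]
ft_force: [0.1, -0.4, -0.4]
width: 0.0674
grasp_force: 0.0
```

Request:
play_rows(steps=[[0, 0, 0, 0, 0, 0, 0], [0, 0, 0, 0, 0, 0, 0], [0, 0, 0, 0, 0, 0, 0], [0, 0, 0, 0, 0, 0, 0]])

```text
time: 3.08
position: [0.5132, 0.087, 0.0273]
orientation: [[-0.98, 0.201, 0.0], [0.201, 0.98, -0.0], [-0.0, 0.0, -1.0]]
ft_force: [0.3, 0.5, -0.1]
width: 0.041
grasp_force: 0.0
```

Request:
play_rows(steps=[[0, 0, 0, 0, 0, 0, 0], [0, 0, 0, 0, 0, 0, 0], [0, 0, 0, 0, 0, 0, 0], [0, 0, 0, 0, 0, 0, 0]])

```text
time: 3.42
position: [0.5129, 0.0858, 0.0272]
orientation: [[-0.98, 0.201, -0.001], [0.201, 0.98, -0.002], [0.0, -0.002, -1.0]]
ft_force: [-1.1, -4.9, 1.4]
width: 0.0307
grasp_force: 30.0
```

Request:
play_rows(steps=[[0, 0, -3, 0, 0, 0, 0], [0, 0, -6.5, 0, 0, 0, 0], [2, 0, -10, 0, 0, 0, 0], [4, 0, -14, 0, 0, 0, 0], [6, 0, -16, 0, 0, 0, 0], [6, 0, -16, 0, 0, 0, 0], [6, 0, -16, 0, 0, 0, 0]])

```text
time: 4.0
position: [0.4545, 0.0992, 0.188]
orientation: [[-0.98, 0.201, 0.003], [0.201, 0.98, -0.0], [-0.003, 0.0, -1.0]]
ft_force: [-0.2, 0.1, -3.2]
width: 0.0314
grasp_force: 30.0
```

Run:
```python
from h import *
F=[]
for i in range(4):
    eyes.grab_frame("top"); s=manip.state(); F.append(np.r_[s["position"],s["ft_force"],s["wrist_torque"]])
print(np.round(F,3)); print(s["width"],s["grasp_force"])
```

```text
[[ 4.540e-01  9.900e-02  1.860e-01  1.820e-01  1.300e-02 -3.700e+00
   1.000e-03  2.500e-02  8.300e-02]
 [ 4.540e-01  9.900e-02  1.850e-01  4.100e-02 -8.680e-01 -3.634e+00
   3.000e-03  1.800e-02  4.500e-02]
 [ 4.530e-01  9.900e-02  1.850e-01 -1.309e+00 -2.070e-01 -3.509e+00
  -1.600e-02 -4.000e-03 -1.600e-02]
 [ 4.530e-01  9.900e-02  1.850e-01  2.370e-01 -3.410e-01 -3.124e+00
  -1.100e-02 -3.000e-03  2.500e-02]]
0.030822284375880055 29.996959670679644
```

Request:
play_rows(steps=[[4, 0, 0, 0, 0, 0, 0], [0, 0, 0, 0, 0, 0, 0], [-4, 0, 0, 0, 0, 0, 0], [0, 0, 0, 0, 0, 0, 0], [4, 0, 0, 0, 0, 0, 0], [0, 0, 0, 0, 0, 0, 0], [-4, 0, 0, 0, 0, 0, 0], [0, 0, 0, 0, 0, 0, 0]])

```text
time: 4.87
position: [0.4648, 0.0956, 0.176]
orientation: [[-0.979, 0.205, -0.014], [0.206, 0.979, -0.001], [0.014, -0.004, -1.0]]
ft_force: [1.4, 0.8, -2.7]
width: 0.0307
grasp_force: 30.0
```

Request:
play_rows(steps=[[4, 0, 0, 0, 0, 0, 0], [0, 0, 0, 0, 0, 0, 0], [-4, 0, 0, 0, 0, 0, 0], [0, 0, 0, 0, 0, 0, 0], [4, 0, 0, 0, 0, 0, 0], [0, 0, 0, 0, 0, 0, 0], [-4, 0, 0, 0, 0, 0, 0], [0, 0, 0, 0, 0, 0, 0]])

```text
time: 5.53
position: [0.4648, 0.0956, 0.176]
orientation: [[-0.979, 0.206, -0.014], [0.206, 0.979, -0.001], [0.014, -0.004, -1.0]]
ft_force: [3.2, 1.2, -3.1]
width: 0.0311
grasp_force: 30.0
```

Request:
play_rows(steps=[[0, 0, 0, 0, -7, 0, 0], [0, 0, 0, 0, -12, 0, 0], [0, 0, 0, 0, -12, 0, 0], [0, 0, 0, 0, -12, 0, 0]])

```text
time: 5.87
position: [0.453, 0.0992, 0.1855]
orientation: [[-0.959, 0.201, 0.199], [0.196, 0.98, -0.041], [-0.204, -0.001, -0.979]]
ft_force: [0.0, -0.2, -2.2]
width: 0.0307
grasp_force: 30.0
```

```bash
cat >> h.py <<'E'
def avg(n=12):
    F=[]
    for i in range(n):
        eyes.grab_frame("top"); s=manip.state(); R=np.array(s["orientation"]); F.append(np.r_[R.T@s["ft_force"],R.T@s["wrist_torque"]])
    F=np.array(F)[2:]; print("tool-frame F,T",np.round(F.mean(0),3),"sem",np.round(F.std(0)/len(F)**.5,3)," xaxis z",round(R[2,0],3),s["width"],s["grasp_force"],s["position"].round(4),s["time"])
E
python3 -c "
from h import *
avg()"
```

```text
tool-frame F,T [0.69  0.034 2.556 0.008 0.186 0.013] sem [0.126 0.102 0.165 0.005 0.01  0.01 ]  xaxis z -0.208 0.030511925664812724 29.997199916979298 [0.4543 0.099  0.1871] 6.4667
```

Request:
play_rows(steps=[[0, 0, 0, 0, 7, 0, 0], [0, 0, 0, 0, 14, 0, 0], [0, 0, 0, 0, 21, 0, 0], [0, 0, 0, 0, 24, 0, 0], [0, 0, 0, 0, 24, 0, 0], [0, 0, 0, 0, 24, 0, 0]])

```text
time: 6.97
position: [0.4547, 0.0989, 0.1866]
orientation: [[-0.958, 0.201, -0.203], [0.197, 0.98, 0.042], [0.207, -0.0, -0.978]]
ft_force: [-0.3, 0.8, -2.3]
width: 0.0312
grasp_force: 30.0
```

```bash
python3 -c "
from h import *
avg()"
```

```text
tool-frame F,T [-0.684 -0.281  2.561 -0.024 -0.213  0.008] sem [0.155 0.164 0.169 0.009 0.006 0.01 ]  xaxis z 0.208 0.030716942661431185 29.99685875256546 [0.4542 0.0991 0.1872] 7.5667
```

Request:
play_rows(steps=[[0, 0, 0, 0, -7, 0, 0], [0, 0, 0, 0, -9, 0, 0], [0, 0, 0, 0, -9, 0, 0], [0, 0, 0, 0, -9, 0, 0]])

```text
time: 7.9
position: [0.454, 0.0992, 0.1873]
orientation: [[-0.978, 0.201, -0.052], [0.2, 0.98, 0.011], [0.053, 0.0, -0.999]]
ft_force: [0.1, 0.2, -2.2]
width: 0.0309
grasp_force: 30.0
```

```bash
python3 -c "
from h import *
avg(20)"
```

```text
tool-frame F,T [-0.163  0.02   2.474 -0.012 -0.052 -0.007] sem [0.128 0.082 0.076 0.009 0.007 0.006]  xaxis z 0.052 0.0310439509316489 29.996916179079562 [0.4542 0.0991 0.1871] 8.9
```

Request:
play_rows(steps=[[0, 0, 0, 0, -6, 0, 0], [0, 0, 0, 0, -6, 0, 0], [0, 0, 0, 0, -6, 0, 0], [0, 0, 0, 0, -6, 0, 0], [0, 0, 0, 0, -6, 0, 0]])

```text
time: 9.32
position: [0.4552, 0.0989, 0.1879]
orientation: [[-0.978, 0.201, 0.052], [0.201, 0.98, -0.01], [-0.053, 0.0, -0.999]]
ft_force: [0.0, 0.1, -3.1]
width: 0.0311
grasp_force: 30.0
```

```bash
python3 -c "
from h import *
avg(20)"
```

```text
tool-frame F,T [ 0.039  0.005  2.249 -0.009  0.034  0.005] sem [0.129 0.089 0.076 0.007 0.006 0.007]  xaxis z -0.052 0.030675306368936877 29.997068949742243 [0.4542 0.0991 0.1871] 10.3167
```

Request:
play_rows(steps=[[0, 0, 0, 0, 3, 0, 0], [0, 0, 0, 0, 3, 0, 0], [0, 0, 0, 0, 3, 0, 0], [4, 0, 0, 0, 3, 0, 0], [0, 0, 0, 0, 3, 0, 0], [-4, 0, 0, 0, 3, 0, 0], [0, 0, 0, 0, 3, 0, 0]])

```text
time: 10.9
position: [0.4662, 0.0958, 0.18]
orientation: [[-0.979, 0.205, -0.005], [0.205, 0.979, -0.001], [0.005, -0.002, -1.0]]
ft_force: [2.0, 1.0, -2.0]
width: 0.0309
grasp_force: 30.0
```

Request:
play_rows(steps=[[4, 0, 0, 0, 0, 0, 0]])

```text
time: 10.98
position: [0.4164, 0.1064, 0.1828]
orientation: [[-0.979, 0.203, -0.01], [0.203, 0.979, 0.0], [0.01, -0.002, -1.0]]
ft_force: [-1.8, 1.2, -0.7]
width: 0.0304
grasp_force: 30.0
```

Request:
play_rows(steps=[[-4, 0, 0, 0, 0, 0, 0]])

```text
time: 11.07
position: [0.4246, 0.1031, 0.1735]
orientation: [[-0.98, 0.197, -0.034], [0.197, 0.98, 0.003], [0.034, -0.004, -0.999]]
ft_force: [-9.3, 1.1, -13.0]
width: 0.0307
grasp_force: 30.0
```

Request:
play_rows(steps=[[-4, 0, 0, 0, 0, 0, 0]])

```text
time: 11.15
position: [0.4827, 0.0927, 0.1818]
orientation: [[-0.98, 0.198, -0.01], [0.199, 0.98, 0.001], [0.01, -0.001, -1.0]]
ft_force: [1.5, -0.5, -0.4]
width: 0.031
grasp_force: 30.0
```

Request:
play_rows(steps=[[4, 0, 0, 0, 0, 0, 0]])

```text
time: 11.23
position: [0.4651, 0.0959, 0.1778]
orientation: [[-0.979, 0.205, -0.01], [0.205, 0.979, -0.001], [0.01, -0.003, -1.0]]
ft_force: [1.9, -0.2, -3.5]
width: 0.0312
grasp_force: 30.0
```

Request:
play_rows(steps=[[4, 0, 0, 0, 0, 0, 0]])

```text
time: 11.32
position: [0.416, 0.1064, 0.1821]
orientation: [[-0.979, 0.203, -0.012], [0.203, 0.979, 0.0], [0.012, -0.002, -1.0]]
ft_force: [-2.2, 0.7, -1.8]
width: 0.0307
grasp_force: 30.0
```

Request:
play_rows(steps=[[-4, 0, 0, 0, 0, 0, 0]])

```text
time: 11.4
position: [0.4247, 0.1031, 0.1736]
orientation: [[-0.98, 0.197, -0.034], [0.197, 0.98, 0.003], [0.034, -0.004, -0.999]]
ft_force: [-8.7, 2.9, -12.8]
width: 0.0308
grasp_force: 30.0
```

Request:
play_rows(steps=[[-4, 0, 0, 0, 0, 0, 0]])

```text
time: 11.48
position: [0.4829, 0.0927, 0.1819]
orientation: [[-0.98, 0.198, -0.01], [0.198, 0.98, 0.001], [0.01, -0.001, -1.0]]
ft_force: [2.7, 0.8, -0.1]
width: 0.0309
grasp_force: 30.0
```

Request:
play_rows(steps=[[4, 0, 0, 0, 0, 0, 0]])

```text
time: 11.57
position: [0.4651, 0.0959, 0.1778]
orientation: [[-0.979, 0.205, -0.01], [0.205, 0.979, -0.001], [0.01, -0.003, -1.0]]
ft_force: [1.6, 1.4, -2.9]
width: 0.0306
grasp_force: 30.0
```

Request:
play_rows(steps=[[4, 0, 0, 0, 0, 0, 0]])

```text
time: 11.65
position: [0.416, 0.1064, 0.1821]
orientation: [[-0.979, 0.203, -0.012], [0.203, 0.979, 0.0], [0.012, -0.002, -1.0]]
ft_force: [-1.9, 0.8, -0.6]
width: 0.031
grasp_force: 30.0
```

Request:
play_rows(steps=[[-4, 0, 0, 0, 0, 0, 0]])

```text
time: 11.73
position: [0.4247, 0.1031, 0.1735]
orientation: [[-0.98, 0.197, -0.034], [0.197, 0.98, 0.003], [0.034, -0.004, -0.999]]
ft_force: [-9.3, 1.6, -12.8]
width: 0.0311
grasp_force: 30.0
```

Request:
play_rows(steps=[[-4, 0, 0, 0, 0, 0, 0]])

```text
time: 11.82
position: [0.4829, 0.0927, 0.1819]
orientation: [[-0.98, 0.198, -0.01], [0.198, 0.98, 0.001], [0.01, -0.001, -1.0]]
ft_force: [2.1, 0.4, -0.3]
width: 0.0307
grasp_force: 30.0
```

Request:
play_rows(steps=[[4, 0, 0, 0, 0, 0, 0]])

```text
time: 11.9
position: [0.4651, 0.0959, 0.1778]
orientation: [[-0.979, 0.205, -0.01], [0.205, 0.979, -0.001], [0.01, -0.003, -1.0]]
ft_force: [1.7, 0.7, -2.6]
width: 0.0311
grasp_force: 30.0
```

```bash
python3 -c "
from h import *
eyes.grab_frame('top');eyes.grab_frame('top')
go([.513,.0865,.1]);go([.513,.0865,.0275])"
```

```text
shift cm [-6.75  0.01  7.76] rot deg [-0.16 -1.12  0.02]
shift cm [-6.89  0.03 15.  ] rot deg [-0.16 -1.12  0.02]
```

Request:
play_rows(steps=[[-4, 0, 1, 0, 0, 0, 0], [-6, 0, 4, 0, 0, 0, 0], [-6, 0, 8, 0, 0, 0, 0], [-6, 0, 11.5, 0, 0, 0, 0], [-6, 0, 13.5, 0, 0, 0, 0], [-6, 0, 14.5, 0, 0, 0, 0], [-6, 0, 15.3, 0, 0, 0, 0], [-6, 0, 15.9, 0, 0, 0, 0]])

```text
time: 12.67
position: [0.514, 0.087, 0.0288]
orientation: [[-0.98, 0.201, 0.003], [0.201, 0.98, -0.0], [-0.003, 0.0, -1.0]]
ft_force: [0.2, -0.4, 0.7]
width: 0.0312
grasp_force: 30.0
```

Request:
play_rows(steps=[[0, 0, 0, 0, 0, 0, 0], [0, 0, 0.1, 0, 0, 0, 0], [0, 0, 0.1, 0, 0, 0, 0]])

```text
time: 12.92
position: [0.5145, 0.0869, 0.0288]
orientation: [[-0.98, 0.201, 0.003], [0.201, 0.98, -0.0], [-0.003, 0.0, -1.0]]
ft_force: [-0.3, -1.1, 0.1]
width: 0.031
grasp_force: 30.0
```

Request:
play_rows(steps=[[0, 0, 0, 0, 0, 0, 0.8], [0, 0, 0, 0, 0, 0, 0.8], [0, 0, 0, 0, 0, 0, 0.8], [0, 0, 0, 0, 0, 0, 0.8], [0, 0, 0, 0, 0, 0, 0.8], [0, 0, -3, 0, 0, 0, 0.8], [0, 0, -7, 0, 0, 0, 0.8], [0, 0, -10, 0, 0, 0, 0.8]])

```text
time: 13.58
position: [0.5131, 0.0871, 0.129]
orientation: [[-0.98, 0.201, 0.0], [0.201, 0.98, 0.0], [-0.0, 0.0, -1.0]]
ft_force: [1.6, -0.2, -0.9]
width: 0.0735
grasp_force: 0.0
```

Request:
play_rows(steps=[[-0.1, -3, 0, 0, 0, 0, 0.8], [-0.2, -6, 0, 0, 0, 0, 0.8], [-0.2, -9.6, 0, 0, 0, 0, 0.8], [-0.2, -9.6, 0, 0, 0, 0, 0.8], [-0.2, -9.6, 4, 0, 0, 0, 0.8], [-0.2, -9.6, 8, 0, 0, 0, 0.8], [-0.2, -9.6, 10, 0, 0, 0, 0.8], [-0.2, -9.6, 10, 0, 0, 0, 0.8]])

```text
time: 14.25
position: [0.4911, -0.006, 0.0222]
orientation: [[-0.979, 0.201, -0.01], [0.201, 0.98, 0.003], [0.01, 0.001, -1.0]]
ft_force: [-0.5, 0.5, 0.2]
width: 0.0737
grasp_force: 0.0
```

Run:
```python
from h import *
im=eyes.grab_frame("side"); s=manip.state(); print(s["position"],s["width"],s["ft_force"])
cv2.imwrite("pics/s2.png",im[110:240,150:310].repeat(4,0).repeat(4,1))
```

```text
[ 0.49340605 -0.00648653  0.02496453] 0.0736156368367942 [ 0.38852582 -0.49577653  0.34978363]
```

View pics/s2.png

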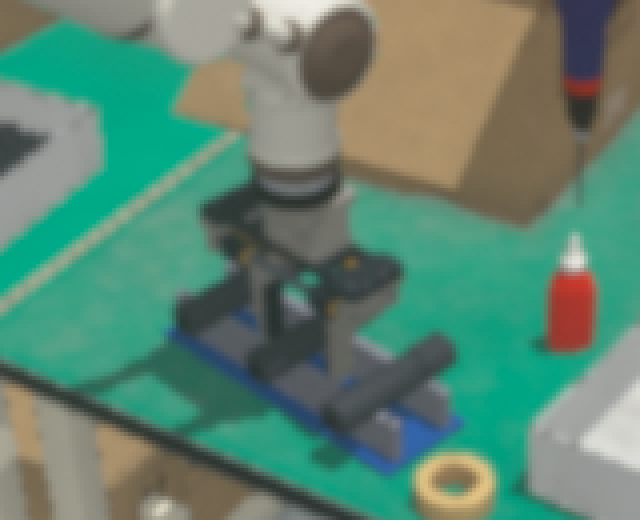

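Torch 1 is seated again, with its tail at about (197,187). Torch 2 is between the fingers, so I'll close on it.

Request:
play_rows(steps=[[0, 0, 0, 0, 0, 0, 0], [0, 0, 0, 0, 0, 0, 0], [0, 0, 0, 0, 0, 0, 0], [0, 0, 0, 0, 0, 0, 0], [0, 0, 0, 0, 0, 0, 0], [0, 0, 0, 0, 0, 0, 0], [0, 0, 0, 0, 0, 0, 0], [0, 0, 0, 0, 0, 0, 0]])

```text
time: 14.97
position: [0.496, -0.0087, 0.0277]
orientation: [[-0.98, 0.2, 0.0], [0.2, 0.98, -0.003], [-0.001, -0.002, -1.0]]
ft_force: [-1.4, -5.5, 2.3]
width: 0.0308
grasp_force: 30.0
```

Request:
play_rows(steps=[[0, 0, 0, 0, 0, 0, 0], [0, 0, -3, 0, 0, 0, 0], [0, 0, -6.5, 0, 0, 0, 0], [2, 0, -10, 0, 0, 0, 0], [4, 0, -14, 0, 0, 0, 0], [4, 0, -16, 0, 0, 0, 0], [4, 0, -16, 0, 0, 0, 0], [4, 0, -16, 0, 0, 0, 0]])

```text
time: 15.63
position: [0.457, 0.0005, 0.1875]
orientation: [[-0.98, 0.201, 0.002], [0.201, 0.98, -0.001], [-0.002, -0.0, -1.0]]
ft_force: [-0.5, -0.1, -3.9]
width: 0.0308
grasp_force: 30.0
```

Request:
play_rows(steps=[[4, 0, 0, 0, 0, 0, 0], [0, 0, 0, 0, 0, 0, 0], [-4, 0, 0, 0, 0, 0, 0], [0, 0, 0, 0, 0, 0, 0], [4, 0, 0, 0, 0, 0, 0], [0, 0, 0, 0, 0, 0, 0], [-4, 0, 0, 0, 0, 0, 0], [0, 0, 0, 0, 0, 0, 0]])

```text
time: 16.3
position: [0.466, -0.0032, 0.1732]
orientation: [[-0.979, 0.204, -0.019], [0.204, 0.979, 0.005], [0.019, 0.001, -1.0]]
ft_force: [-1.8, 0.6, -3.9]
width: 0.0308
grasp_force: 30.0
```

Request:
play_rows(steps=[[4, 0, 0, 0, 0, 0, 0]])

```text
time: 16.38
position: [0.4168, 0.0082, 0.1784]
orientation: [[-0.979, 0.202, -0.02], [0.202, 0.979, 0.005], [0.021, 0.001, -1.0]]
ft_force: [-1.1, 1.4, -1.1]
width: 0.0306
grasp_force: 30.0
```

Request:
play_rows(steps=[[-4, 0, 0, 0, 0, 0, 0]])

```text
time: 16.47
position: [0.4242, 0.0103, 0.1698]
orientation: [[-0.979, 0.199, -0.04], [0.198, 0.98, 0.011], [0.041, 0.002, -0.999]]
ft_force: [-15.3, 6.3, -14.5]
width: 0.0312
grasp_force: 30.0
```

Request:
play_rows(steps=[[-4, 0, 0, 0, 0, 0, 0]])

```text
time: 16.55
position: [0.4827, -0.0034, 0.178]
orientation: [[-0.98, 0.2, -0.017], [0.2, 0.98, 0.005], [0.018, 0.001, -1.0]]
ft_force: [3.0, -1.2, 0.1]
width: 0.0308
grasp_force: 30.0
```

Request:
play_rows(steps=[[4, 0, 0, 0, 0, 0, 0]])

```text
time: 16.63
position: [0.466, -0.0032, 0.1732]
orientation: [[-0.979, 0.204, -0.019], [0.204, 0.979, 0.005], [0.019, 0.001, -1.0]]
ft_force: [-1.2, 0.8, -4.4]
width: 0.0307
grasp_force: 30.0
```

Request:
play_rows(steps=[[4, 0, 0, 0, 0, 0, 0]])

```text
time: 16.72
position: [0.4168, 0.0082, 0.1784]
orientation: [[-0.979, 0.202, -0.02], [0.202, 0.979, 0.005], [0.021, 0.001, -1.0]]
ft_force: [-1.9, 0.3, 0.0]
width: 0.031
grasp_force: 30.0
```

Request:
play_rows(steps=[[-4, 0, 0, 0, 0, 0, 0]])

```text
time: 16.8
position: [0.4242, 0.0103, 0.1698]
orientation: [[-0.979, 0.199, -0.04], [0.198, 0.98, 0.011], [0.041, 0.002, -0.999]]
ft_force: [-14.9, 6.3, -14.9]
width: 0.0312
grasp_force: 30.0
```

Request:
play_rows(steps=[[-4, 0, 0, 0, 0, 0, 0]])

```text
time: 16.88
position: [0.4826, -0.0034, 0.1779]
orientation: [[-0.98, 0.2, -0.017], [0.2, 0.98, 0.005], [0.018, 0.001, -1.0]]
ft_force: [2.9, -0.9, 0.3]
width: 0.031
grasp_force: 30.0
```

Request:
play_rows(steps=[[4, 0, 0, 0, 0, 0, 0]])

```text
time: 16.97
position: [0.466, -0.0032, 0.1732]
orientation: [[-0.979, 0.204, -0.019], [0.204, 0.979, 0.005], [0.02, 0.001, -1.0]]
ft_force: [-1.6, 1.0, -3.7]
width: 0.0314
grasp_force: 30.0
```

Request:
play_rows(steps=[[0, 0, 0, 0, -3, 0, 0], [0, 0, 0, 0, -3, 0, 0], [0, 0, 0, 0, -3, 0, 0], [0, 0, 0, 0, -3, 0, 0], [0, 0, 0, 0, -3, 0, 0]])

```text
time: 17.38
position: [0.4568, 0.0005, 0.1876]
orientation: [[-0.978, 0.201, 0.053], [0.201, 0.98, -0.011], [-0.054, -0.0, -0.999]]
ft_force: [0.4, -0.8, -2.6]
width: 0.0314
grasp_force: 30.0
```

```bash
python3 -c "
from h import *
avg(20)"
```

```text
tool-frame F,T [ 0.064  0.185  2.741 -0.004  0.034 -0.003] sem [0.105 0.09  0.141 0.008 0.005 0.008]  xaxis z -0.052 0.030845449159739784 29.98252625693567 [0.4565 0.0006 0.187 ] 18.3833
```

Request:
play_rows(steps=[[0, 0, 0, 0, 6, 0, 0], [0, 0, 0, 0, 6, 0, 0], [0, 0, 0, 0, 6, 0, 0], [0, 0, 0, 0, 6, 0, 0], [0, 0, 0, 0, 6, 0, 0]])

```text
time: 18.8
position: [0.4566, 0.0007, 0.1877]
orientation: [[-0.978, 0.201, -0.049], [0.201, 0.98, 0.01], [0.05, -0.0, -0.999]]
ft_force: [-0.3, 1.0, -2.0]
width: 0.0309
grasp_force: 30.0
```

```bash
python3 -c "
from h import *
avg(20)"
```

```text
tool-frame F,T [-0.095  0.228  2.8   -0.013 -0.03   0.   ] sem [0.104 0.121 0.126 0.005 0.007 0.008]  xaxis z 0.052 0.030802591851888 29.9839895660989 [0.4565 0.0006 0.1871] 19.8
```

Request:
play_rows(steps=[[1, 4, 0, 0, -3, 0, 0], [2, 8, 0, 0, -3, 0, 0], [2.2, 9.6, 0, 0, -3, 0, 0], [2.2, 9.6, 0, 0, -3, 0, 0], [2.2, 9.6, 0, 0, -3, 0, 0], [2.2, 9.6, 0, 0, -3, 0, 0]])

```text
time: 20.3
position: [0.4544, 0.0984, 0.1882]
orientation: [[-0.98, 0.201, -0.0], [0.201, 0.98, -0.001], [-0.0, -0.001, -1.0]]
ft_force: [0.6, -0.8, -3.0]
width: 0.0309
grasp_force: 30.0
```

Request:
play_rows(steps=[[4, 0, 0, 0, 0, 0, 0], [0, 0, 0, 0, 0, 0, 0], [-4, 0, 0, 0, 0, 0, 0], [0, 0, 0, 0, 0, 0, 0]])

```text
time: 20.63
position: [0.4655, 0.0944, 0.1789]
orientation: [[-0.978, 0.207, -0.011], [0.207, 0.978, -0.001], [0.01, -0.003, -1.0]]
ft_force: [0.2, 1.7, -3.3]
width: 0.031
grasp_force: 30.0
```

Request:
play_rows(steps=[[4, 0, 0, 0, 0, 0, 0]])

```text
time: 20.72
position: [0.4165, 0.1049, 0.1833]
orientation: [[-0.979, 0.205, -0.013], [0.205, 0.979, -0.0], [0.013, -0.003, -1.0]]
ft_force: [-1.2, 0.8, -1.1]
width: 0.0313
grasp_force: 30.0
```

Request:
play_rows(steps=[[-4, 0, 0, 0, 0, 0, 0]])

```text
time: 20.8
position: [0.4254, 0.1017, 0.175]
orientation: [[-0.979, 0.199, -0.035], [0.199, 0.98, 0.003], [0.035, -0.004, -0.999]]
ft_force: [-12.3, 3.7, -11.0]
width: 0.0308
grasp_force: 30.0
```

Request:
play_rows(steps=[[-4, 0, 0, 0, 0, 0, 0]])

```text
time: 20.88
position: [0.4834, 0.0911, 0.1832]
orientation: [[-0.98, 0.201, -0.011], [0.201, 0.98, 0.001], [0.011, -0.002, -1.0]]
ft_force: [2.3, -0.3, 0.1]
width: 0.031
grasp_force: 30.0
```

Request:
play_rows(steps=[[4, 0, 0, 0, 0, 0, 0]])

```text
time: 20.97
position: [0.4655, 0.0944, 0.1788]
orientation: [[-0.978, 0.207, -0.011], [0.207, 0.978, -0.001], [0.011, -0.003, -1.0]]
ft_force: [0.3, 2.0, -3.4]
width: 0.0308
grasp_force: 30.0
```

Request:
play_rows(steps=[[4, 0, 0, 0, 0, 0, 0]])

```text
time: 21.05
position: [0.4165, 0.105, 0.1833]
orientation: [[-0.979, 0.205, -0.013], [0.205, 0.979, 0.0], [0.013, -0.003, -1.0]]
ft_force: [-1.0, 0.6, -0.4]
width: 0.0311
grasp_force: 30.0
```

Request:
play_rows(steps=[[-4, 0, 0, 0, 0, 0, 0]])

```text
time: 21.13
position: [0.4254, 0.1017, 0.175]
orientation: [[-0.979, 0.199, -0.035], [0.199, 0.98, 0.003], [0.035, -0.004, -0.999]]
ft_force: [-11.9, 3.9, -12.0]
width: 0.0312
grasp_force: 30.0
```

Request:
play_rows(steps=[[-4, 0, 0, 0, 0, 0, 0]])

```text
time: 21.22
position: [0.4834, 0.0911, 0.1832]
orientation: [[-0.98, 0.201, -0.011], [0.201, 0.98, 0.001], [0.011, -0.002, -1.0]]
ft_force: [3.1, -0.2, 0.6]
width: 0.0309
grasp_force: 30.0
```

Request:
play_rows(steps=[[4, 0, 0, 0, 0, 0, 0]])

```text
time: 21.3
position: [0.4655, 0.0943, 0.1788]
orientation: [[-0.978, 0.207, -0.011], [0.207, 0.978, -0.001], [0.011, -0.003, -1.0]]
ft_force: [-1.5, 1.8, -2.7]
width: 0.031
grasp_force: 30.0
```

Request:
play_rows(steps=[[0, 0, 0, 0, -7, 0, 0], [0, 0, 0, 0, -12, 0, 0], [0, 0, 0, 0, -12, 0, 0], [0, 0, 0, 0, -12, 0, 0], [0, 0, 0, 0, -12, 0, 0]])

```text
time: 21.72
position: [0.4551, 0.0982, 0.1892]
orientation: [[-0.958, 0.202, 0.204], [0.198, 0.979, -0.042], [-0.208, 0.0, -0.978]]
ft_force: [-0.0, 0.1, -2.0]
width: 0.0306
grasp_force: 30.0
```

```bash
python3 -c "
from h import *
avg(14)"
```

```text
tool-frame F,T [ 0.362 -0.082  2.679 -0.008  0.182 -0.012] sem [0.107 0.134 0.215 0.01  0.014 0.007]  xaxis z -0.208 0.03078633287569562 29.977113716304302 [0.4542 0.0991 0.1882] 22.4167
```

Request:
play_rows(steps=[[0, 0, 0, 0, 7, 0, 0], [0, 0, 0, 0, 14, 0, 0], [0, 0, 0, 0, 21, 0, 0], [0, 0, 0, 0, 24, 0, 0], [0, 0, 0, 0, 24, 0, 0], [0, 0, 0, 0, 24, 0, 0]])

```text
time: 22.92
position: [0.4547, 0.0989, 0.1877]
orientation: [[-0.958, 0.201, -0.203], [0.197, 0.98, 0.042], [0.207, -0.0, -0.978]]
ft_force: [-1.0, 0.4, -2.6]
width: 0.031
grasp_force: 30.0
```

```bash
python3 -c "
from h import *
avg(14)"
```

```text
tool-frame F,T [-0.444  0.195  2.643  0.004 -0.158 -0.016] sem [0.132 0.131 0.151 0.008 0.009 0.008]  xaxis z 0.208 0.030774641525378094 29.97996960184537 [0.4542 0.0991 0.1882] 23.6167
```

Request:
play_rows(steps=[[0, 0, 0, 0, -3, 0, 0], [0, 0, 0, 0, -6, 0, 0], [0, 0, 0, 0, -9, 0, 0], [0, 0, 0, 0, -11, 0, 0], [0, 0, 0, 0, -11, 0, 0], [0, 0, 0, 0, -11, 0, 0]])

```text
time: 24.12
position: [0.454, 0.0992, 0.1883]
orientation: [[-0.979, 0.201, -0.018], [0.201, 0.98, 0.004], [0.018, 0.0, -1.0]]
ft_force: [-0.2, -0.4, -2.5]
width: 0.031
grasp_force: 30.0
```

```bash
python3 -c "
from h import *
avg(16)"
```

```text
tool-frame F,T [-7.600e-02 -1.590e-01  2.921e+00  4.000e-03  2.000e-03  8.000e-03] sem [0.12  0.102 0.144 0.008 0.007 0.007]  xaxis z 0.017 0.030875543126073633 29.980229374486953 [0.4543 0.0991 0.1882] 24.9167
```

Request:
play_rows(steps=[[0, 0, 0, 0, -7, 0, 0], [0, 0, 0, 0, -12, 0, 0], [0, 0, 0, 0, -12, 0, 0], [0, 0, 0, 0, -10, 0, 0], [0, 0, 0, 0, -6, 0, 0], [0, 0, 0, 0, -2, 0, 0], [0, 0, 0, 0, -2, 0, 0], [0, 0, 0, 0, -2, 0, 0]])

```text
time: 25.58
position: [0.4553, 0.0987, 0.1884]
orientation: [[-0.979, 0.202, 0.017], [0.202, 0.979, -0.004], [-0.018, 0.0, -1.0]]
ft_force: [0.0, 0.5, -2.2]
width: 0.031
grasp_force: 30.0
```

```bash
python3 -c "
from h import *
avg(16)"
```

```text
tool-frame F,T [ 0.076  0.206  2.577 -0.015  0.021 -0.003] sem [0.155 0.119 0.108 0.008 0.007 0.007]  xaxis z -0.017 0.031093216643700593 29.980274364352226 [0.4542 0.0991 0.1882] 26.3833
```

Request:
play_rows(steps=[[-1.5, -3.5, 0, 0, 1, 0, 0], [-3, -7, 0, 0, 1, 0, 0], [-4.6, -9.6, 2, 0, 1, 0, 0], [-6.2, -9.6, 5, 0, 1, 0, 0], [-6.2, -9.6, 9, 0, 1, 0, 0], [-6.2, -9.6, 12.5, 0, 1, 0, 0], [-6.2, -9.6, 14.5, 0, 1, 0, 0], [-6.2, -9.6, 15.5, 0, 1, 0, 0]])

```text
time: 27.05
position: [0.4956, -0.0074, 0.0307]
orientation: [[-0.979, 0.201, -0.006], [0.201, 0.98, 0.002], [0.006, 0.0, -1.0]]
ft_force: [-0.6, 0.3, -3.7]
width: 0.0311
grasp_force: 30.0
```

Request:
play_rows(steps=[[0, 0, 0.4, 0, 0, 0, 0], [0, 0, 0.5, 0, 0, 0, 0], [0, 0, 0.5, 0, 0, 0, 0]])

```text
time: 27.3
position: [0.4997, -0.0082, 0.0306]
orientation: [[-0.98, 0.201, 0.003], [0.201, 0.98, -0.0], [-0.003, 0.0, -1.0]]
ft_force: [0.4, 0.3, -2.8]
width: 0.0312
grasp_force: 30.0
```

Request:
play_rows(steps=[[0, 0, 0, 0, 0, 0, 0.8], [0, 0, 0, 0, 0, 0, 0.8], [0, 0, 0, 0, 0, 0, 0.8], [0, 0, 0, 0, 0, 0, 0.8], [0, 0, 0, 0, 0, 0, 0.8], [0, 0, -3, 0, 0, 0, 0.8], [0, 0, -7, 0, 0, 0, 0.8], [0, 0, -10, 0, 0, 0, 0.8]])

```text
time: 27.97
position: [0.4985, -0.008, 0.1315]
orientation: [[-0.98, 0.201, 0.001], [0.201, 0.98, -0.0], [-0.001, 0.0, -1.0]]
ft_force: [1.2, -0.3, 0.5]
width: 0.0735
grasp_force: 0.0
```

Request:
play_rows(steps=[[0.1, -3, 0, 0, 0, 0, 0.8], [0.2, -6, 0, 0, 0, 0, 0.8], [0.2, -9.6, 0, 0, 0, 0, 0.8], [0.2, -9.6, 0, 0, 0, 0, 0.8], [0.2, -9.6, 4, 0, 0, 0, 0.8], [0.2, -9.6, 8, 0, 0, 0, 0.8], [0.2, -9.6, 10, 0, 0, 0, 0.8], [0.2, -9.6, 10, 0, 0, 0, 0.8]])

```text
time: 28.63
position: [0.473, -0.0993, 0.0246]
orientation: [[-0.979, 0.201, -0.009], [0.201, 0.98, 0.005], [0.01, 0.003, -1.0]]
ft_force: [-0.6, 0.6, 0.1]
width: 0.0737
grasp_force: 0.0
```

Run:
```python
from h import *
im=eyes.grab_frame("side"); s=manip.state(); print(s["position"],s["width"],s["ft_force"])
cv2.imwrite("pics/s3.png",im[110:240,150:310].repeat(4,0).repeat(4,1))
```

```text
[ 0.47508934 -0.10027081  0.02734758] 0.07335788178209098 [ 0.3732976  -0.27092076 -0.27179817]
```

View pics/s3.png

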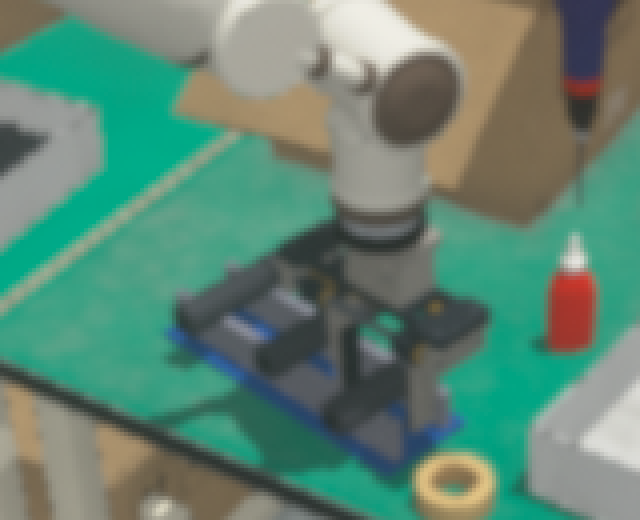

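Torches 1 and 2 lie in their saddles, tails at about (197,187) and (220,200). Torch 3 is between the fingers.

Request:
play_rows(steps=[[0, 0, 0, 0, 0, 0, 0], [0, 0, 0, 0, 0, 0, 0], [0, 0, 0, 0, 0, 0, 0], [0, 0, 0, 0, 0, 0, 0], [0, 0, 0, 0, 0, 0, 0], [0, 0, 0, 0, 0, 0, 0], [0, 0, 0, 0, 0, 0, 0], [0, 0, 0, 0, 0, 0, 0]])

```text
time: 29.35
position: [0.4776, -0.1028, 0.03]
orientation: [[-0.98, 0.201, 0.001], [0.201, 0.98, -0.002], [-0.002, -0.002, -1.0]]
ft_force: [-0.9, -5.1, 2.5]
width: 0.0311
grasp_force: 30.0
```

Request:
play_rows(steps=[[0, 0, 0, 0, 0, 0, 0], [0, 0, -3, 0, 0, 0, 0], [0, 0, -6.5, 0, 0, 0, 0], [1, 0, -10, 0, 0, 0, 0], [2, 0, -14, 0, 0, 0, 0], [2, 0, -16, 0, 0, 0, 0], [2, 0, -16, 0, 0, 0, 0], [2, 0, -16, 0, 0, 0, 0]])

```text
time: 30.02
position: [0.4577, -0.0974, 0.1891]
orientation: [[-0.98, 0.201, 0.001], [0.201, 0.98, 0.0], [-0.001, 0.0, -1.0]]
ft_force: [0.1, -0.0, -4.1]
width: 0.0311
grasp_force: 30.0
```

```bash
python3 -c "
from h import *
print(manip.state()['position']);go([.4542,.0991,.1875])"
```

```text
[ 0.45768124 -0.09738891  0.18910798]
shift cm [ 4.29 19.18  0.16] rot deg [0.02 0.06 0.  ]
```

Request:
play_rows(steps=[[1, 4, 0.2, 0, 0, 0, 0], [2, 8, 0.2, 0, 0, 0, 0], [3, 12, 0.2, 0, 0, 0, 0], [4.3, 16, 0.2, 0, 0, 0, 0], [4.3, 19.2, 0.2, 0, 0, 0, 0], [4.3, 19.2, 0.2, 0, 0, 0, 0], [4.3, 19.2, 0.2, 0, 0, 0, 0], [4.3, 19.2, 0.2, 0, 0, 0, 0]])

```text
time: 30.68
position: [0.4526, 0.099, 0.1848]
orientation: [[-0.98, 0.201, -0.005], [0.201, 0.98, -0.0], [0.005, -0.001, -1.0]]
ft_force: [-0.5, -0.4, -2.8]
width: 0.0309
grasp_force: 30.0
```

Request:
play_rows(steps=[[4, 0, 0, 0, 0, 0, 0], [0, 0, 0, 0, 0, 0, 0], [-4, 0, 0, 0, 0, 0, 0], [0, 0, 0, 0, 0, 0, 0]])

```text
time: 31.02
position: [0.4645, 0.0943, 0.1769]
orientation: [[-0.978, 0.208, -0.013], [0.208, 0.978, -0.001], [0.012, -0.003, -1.0]]
ft_force: [2.1, 1.0, -3.1]
width: 0.0306
grasp_force: 30.0
```

Request:
play_rows(steps=[[4, 0, 0, 0, 0, 0, 0]])

```text
time: 31.1
position: [0.4154, 0.1049, 0.1812]
orientation: [[-0.978, 0.206, -0.015], [0.206, 0.979, 0.0], [0.015, -0.003, -1.0]]
ft_force: [-1.1, 1.3, -1.4]
width: 0.0308
grasp_force: 30.0
```

Request:
play_rows(steps=[[-4, 0, 0, 0, 0, 0, 0]])

```text
time: 31.18
position: [0.424, 0.1016, 0.1725]
orientation: [[-0.979, 0.199, -0.038], [0.199, 0.98, 0.003], [0.038, -0.005, -0.999]]
ft_force: [-9.4, 2.0, -13.0]
width: 0.0306
grasp_force: 30.0
```

Request:
play_rows(steps=[[-4, 0, 0, 0, 0, 0, 0]])

```text
time: 31.27
position: [0.4821, 0.091, 0.1808]
orientation: [[-0.979, 0.201, -0.014], [0.201, 0.98, 0.001], [0.014, -0.002, -1.0]]
ft_force: [2.8, 0.0, -0.3]
width: 0.0311
grasp_force: 30.0
```

Request:
play_rows(steps=[[4, 0, 0, 0, 0, 0, 0]])

```text
time: 31.35
position: [0.4646, 0.0943, 0.1768]
orientation: [[-0.978, 0.208, -0.013], [0.208, 0.978, -0.001], [0.013, -0.003, -1.0]]
ft_force: [1.0, -0.0, -2.6]
width: 0.0312
grasp_force: 30.0
```

Request:
play_rows(steps=[[4, 0, 0, 0, 0, 0, 0]])

```text
time: 31.43
position: [0.4154, 0.1049, 0.1812]
orientation: [[-0.978, 0.206, -0.015], [0.206, 0.979, 0.0], [0.015, -0.003, -1.0]]
ft_force: [-2.2, 1.3, -1.3]
width: 0.031
grasp_force: 30.0
```

Request:
play_rows(steps=[[-4, 0, 0, 0, 0, 0, 0]])

```text
time: 31.52
position: [0.424, 0.1016, 0.1725]
orientation: [[-0.979, 0.2, -0.038], [0.2, 0.98, 0.003], [0.038, -0.005, -0.999]]
ft_force: [-9.1, 1.2, -13.3]
width: 0.0308
grasp_force: 30.0
```

Request:
play_rows(steps=[[-4, 0, 0, 0, 0, 0, 0]])

```text
time: 31.6
position: [0.4821, 0.091, 0.1807]
orientation: [[-0.979, 0.201, -0.014], [0.201, 0.98, 0.001], [0.014, -0.002, -1.0]]
ft_force: [3.8, -0.9, -0.2]
width: 0.0308
grasp_force: 30.0
```

Request:
play_rows(steps=[[4, 0, 0, 0, 0, 0, 0]])

```text
time: 31.68
position: [0.4645, 0.0943, 0.1768]
orientation: [[-0.978, 0.208, -0.013], [0.208, 0.978, -0.001], [0.013, -0.003, -1.0]]
ft_force: [2.4, 1.7, -3.9]
width: 0.0306
grasp_force: 30.0
```

Torch 3 gives the same shake forces as torch 1. Only torch 2 differs, so torch 2 is the loose one. I'll put torch 3 back.

Request:
play_rows(steps=[[-1, -4, 0, 0, 0, 0, 0], [-2, -8, 0, 0, 0, 0, 0], [-3, -12, 0, 0, 0, 0, 0], [-4, -16, 0, 0, 0, 0, 0], [-5, -19.2, 0, 0, 0, 0, 0], [-6.3, -19.2, 2, 0, 0, 0, 0], [-6.3, -19.2, 6, 0, 0, 0, 0], [-6.3, -19.2, 6, 0, 0, 0, 0]])

```text
time: 32.35
position: [0.4717, -0.1016, 0.1197]
orientation: [[-0.979, 0.205, -0.013], [0.205, 0.979, 0.006], [0.014, 0.003, -1.0]]
ft_force: [-2.8, 2.0, -5.4]
width: 0.0309
grasp_force: 30.0
```

Request:
play_rows(steps=[[0, 0, 3.5, 0, 0, 0, 0], [0, 0, 6.5, 0, 0, 0, 0], [0, 0, 8, 0, 0, 0, 0], [0, 0, 9, 0, 0, 0, 0], [0, 0, 9.7, 0, 0, 0, 0], [0, 0, 9.8, 0, 0, 0, 0], [0, 0, 9.8, 0, 0, 0, 0]])

```text
time: 32.93
position: [0.4774, -0.1028, 0.0303]
orientation: [[-0.98, 0.201, 0.0], [0.201, 0.98, -0.001], [-0.001, -0.001, -1.0]]
ft_force: [-0.6, -1.1, -1.4]
width: 0.0307
grasp_force: 30.0
```

```bash
python3 -c "
from h import *
eyes.grab_frame('top');s=manip.state();print(s['position'],s['ft_force']);go([.4775,-.1025,.03])"
```

```text
[ 0.47777815 -0.10266775  0.03044809] [-0.13530487 -1.73655052 -2.31956374]
shift cm [0.03 0.01 0.04] rot deg [-0.06  0.09 -0.01]
```

Request:
play_rows(steps=[[0, 0, 0.1, 0, 0, 0, 0], [0, 0, 0.1, 0, 0, 0, 0], [0, 0, 0.1, 0, 0, 0, 0.8], [0, 0, 0.1, 0, 0, 0, 0.8], [0, 0, 0.1, 0, 0, 0, 0.8], [0, 0, 0.1, 0, 0, 0, 0.8], [0, 0, 0.1, 0, 0, 0, 0.8], [0, 0, 0.1, 0, 0, 0, 0.8]])

```text
time: 33.65
position: [0.4772, -0.1015, 0.0283]
orientation: [[-0.98, 0.201, 0.0], [0.201, 0.98, 0.0], [-0.0, 0.0, -1.0]]
ft_force: [-0.0, -0.3, -0.9]
width: 0.0689
grasp_force: 0.0
```

Request:
play_rows(steps=[[0, 0, -3, 0, 0, 0, 0.8], [0, 0, -7, 0, 0, 0, 0.8], [0, 0, -10, 0, 0, 0, 0.8], [-0.1, 3, -10, 0, 0, 0, 0.8], [-0.2, 6.5, -10, 0, 0, 0, 0.8], [-0.2, 9.6, -10, 0, 0, 0, 0.8], [-0.2, 9.6, -10, 0, 0, 0, 0.8], [-0.2, 9.6, -10, 0, 0, 0, 0.8]])

```text
time: 34.32
position: [0.4983, -0.0069, 0.1282]
orientation: [[-0.98, 0.198, -0.0], [0.198, 0.98, -0.0], [0.0, -0.0, -1.0]]
ft_force: [0.1, -0.4, 0.5]
width: 0.0737
grasp_force: 0.0
```

Run:
```python
from h import *
im=eyes.grab_frame("side"); s=manip.state(); print(s["position"],s["width"],s["ft_force"]); go([.4985,-.0085,.028])
cv2.imwrite("pics/s4.png",im[110:240,150:310].repeat(4,0).repeat(4,1))
```

```text
[ 0.49822179 -0.00794037  0.12818047] 0.07370087426928743 [-0.02952596 -0.18750166  0.62070246]
shift cm [-0.04 -0.04 10.02] rot deg [-0.03 -0.01  0.09]
```

View pics/s4.png

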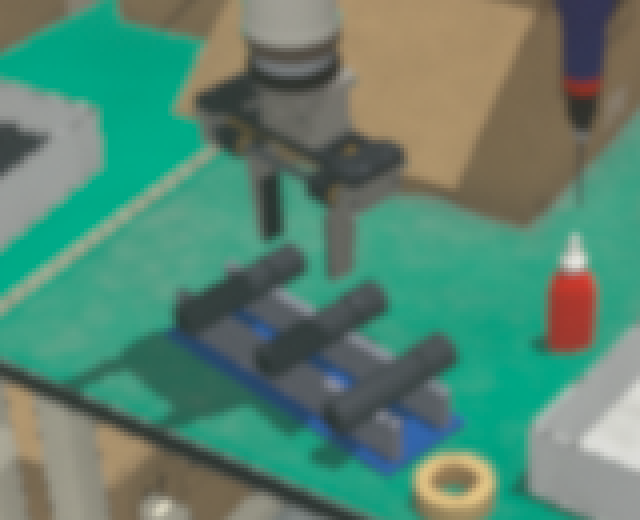

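All three torches lie properly in their saddles at about (210,183), (230,192) and (248,204), with the gripper above torch 2. Re-grasping it.

Request:
play_rows(steps=[[0, 0, 4, 0, 0, 0, 0.8], [0, 0, 8, 0, 0, 0, 0.8], [0, 0, 10, 0, 0, 0, 0.8], [0, 0, 10, 0, 0, 0, 0.8], [0, 0, 10, 0, 0, 0, 0], [0, 0, 10, 0, 0, 0, 0], [0, 0, 10, 0, 0, 0, 0], [0, 0, 10, 0, 0, 0, 0]])

```text
time: 35.03
position: [0.5, -0.0087, 0.0303]
orientation: [[-0.98, 0.201, 0.004], [0.201, 0.98, -0.001], [-0.004, -0.0, -1.0]]
ft_force: [0.2, -0.1, 0.3]
width: 0.0487
grasp_force: 0.0
```

Request:
play_rows(steps=[[0, 0, 0, 0, 0, 0, 0], [0, 0, 0, 0, 0, 0, 0], [0, 0, 0, 0, 0, 0, 0], [0, 0, 0, 0, 0, 0, 0], [0, 0, 0, 0, 0, 0, 0], [0, 0, 0, 0, 0, 0, 0]])

```text
time: 35.53
position: [0.4987, -0.0094, 0.0291]
orientation: [[-0.98, 0.2, 0.001], [0.2, 0.98, -0.003], [-0.001, -0.003, -1.0]]
ft_force: [-1.7, -5.7, 3.2]
width: 0.0308
grasp_force: 30.0
```

Request:
play_rows(steps=[[0, 0, -3, 0, 0, 0, 0], [0, 0, -6.5, 0, 0, 0, 0], [2, 0, -10, 0, 0, 0, 0], [2, 0, -14, 0, 0, 0, 0], [2, 0, -18, 0, 0, 0, 0], [2, 0, -20, 0, 0, 0, 0], [2, 0, -20, 0, 0, 0, 0]])

```text
time: 36.12
position: [0.4816, -0.0046, 0.2339]
orientation: [[-0.98, 0.201, 0.01], [0.201, 0.98, -0.003], [-0.01, -0.001, -1.0]]
ft_force: [0.6, 0.1, -1.5]
width: 0.031
grasp_force: 30.0
```

Run:
```python
from h import *
s=manip.state(); print(s["position"],s["width"],s["ft_force"],s["joint_pos"])
go([.55,-.35,.22]); go([.55,-.35,.22],tail_down=35)
```

```text
[ 0.48157224 -0.00455958  0.23394892] 0.030975142256768763 [ 0.58286742  0.05082962 -1.49904065] [-2.61092594e-01 -1.11441252e-01  1.83330686e+00  1.95308052e-05
  1.40939500e+00 -1.62985483e+00]
shift cm [-13.62 -32.47   1.55] rot deg [-0.03  0.59  0.02]
shift cm [-13.62 -32.47   1.55] rot deg [-3.000e-02 -3.441e+01  3.000e-02]
```

Request:
play_rows(steps=[[-1.6, -3.2, 0.3, 0, -3, 0, 0], [-3.2, -6.4, 0.6, 0, -7, 0, 0], [-4.8, -9.6, 0.9, 0, -11, 0, 0], [-6.4, -12.8, 1.2, 0, -15, 0, 0], [-8, -16, 1.5, 0, -19, 0, 0], [-9.6, -19.2, 2, 0, -23, 0, 0], [-11.2, -22.4, 2.5, 0, -27, 0, 0], [-12.8, -25.6, 2.8, 0, -31, 0, 0]])

```text
time: 36.78
position: [0.5513, -0.281, 0.1969]
orientation: [[-0.84, 0.202, 0.504], [0.174, 0.979, -0.102], [-0.514, 0.002, -0.858]]
ft_force: [1.3, 0.3, -2.5]
width: 0.031
grasp_force: 30.0
```

Run:
```python
from h import *
s=manip.state(); print(s["position"],s["width"],s["joint_pos"])
go([.576,-.355,.2],tail_down=35)
```

```text
[ 0.55125834 -0.28100317  0.19688007] 0.03103569349897028 [-0.83053359 -0.08299884  1.97519715  0.41766851  0.84307886 -2.4135638 ]
shift cm [-3.53 -6.75  1.74] rot deg [ 0.05 -4.06 -0.09]
```

Request:
play_rows(steps=[[-1.5, -3, 0.8, 0, -2, 0, 0], [-3, -5.5, 1.5, 0, -4, 0, 0], [-3.5, -6.7, 1.7, 0, -4, 0, 0], [-3.5, -6.7, 1.7, 0, -4, 0, 0], [-3.5, -6.7, 1.7, 0, -4, 0, 0], [-3.5, -6.7, 1.7, 0, -4, 0, 0], [-3.5, -6.7, 1.7, 0, -4, 0, 0], [-3.5, -6.7, 1.7, 0, -4, 0, 0]])

```text
time: 37.45
position: [0.5772, -0.3525, 0.2034]
orientation: [[-0.803, 0.2, 0.562], [0.164, 0.98, -0.114], [-0.573, 0.0, -0.82]]
ft_force: [-0.7, 0.7, -3.0]
width: 0.0312
grasp_force: 30.0
```

Request:
play_rows(steps=[[0, 0, 0, 0, 0, 0, 0], [0, 0, 0, 0, 0, 0, 0], [0, 0, 0, 0, 0, 0, 0], [0, 0, 0, 0, 0, 0, 0], [0, 0, 0, 0, 0, 0, 0], [0, 0, 0, 0, 0, 0, 0]])

```text
time: 37.95
position: [0.5772, -0.3539, 0.2038]
orientation: [[-0.802, 0.201, 0.562], [0.165, 0.98, -0.115], [-0.574, -0.0, -0.819]]
ft_force: [0.4, 0.2, -3.2]
width: 0.0307
grasp_force: 30.0
```

Run:
```python
from h import *
im=eyes.grab_frame("side"); im2=eyes.grab_frame("top"); s=manip.state(); print(s["position"],s["width"],s["joint_pos"],abs(s["qd"]).max(),s["grasp_force"],s["orientation"])
cv2.imwrite("pics/f.png",np.hstack([im[100:290,190:390],im2[110:260,190:390][:150].copy() if 0 else im2[90:280,190:390]]).repeat(2,0).repeat(2,1))
```

```text
[ 0.57719082 -0.35391244  0.20379416] 0.030839605269101008 [-0.91306198  0.04755253  1.85807637  0.53539871  0.8233291  -2.56813042] 0.0016102409693786038 29.999267547391355 [[-8.02406453e-01  2.01060859e-01  5.61888259e-01]
 [ 1.64709912e-01  9.79578752e-01 -1.15308779e-01]
 [-5.73597881e-01  2.40572282e-05 -8.19137028e-01]]
```

View pics/f.png

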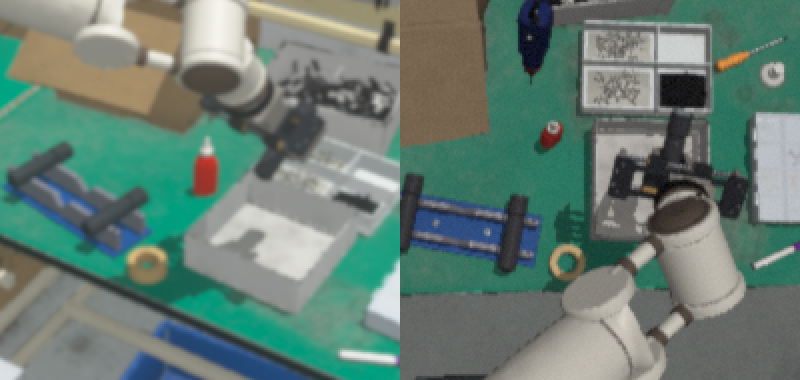

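The left half (side view) shows the torch held over the box, tail down toward the robot at crop (262,170), well above the rim. The right half (top view) shows it amid the box at crop (665,160), with torches 1 and 3 in the rack and everything else undisturbed.

```bash
python3 -c "
from h import *
print(order.close_job())"
```

```text
the job is handed in; nothing more can be done
None
```

I handed the job in at about 38 s with the middle-saddle torch held still over the white box, about 35° tail-down; its shake forces were the odd ones out, though static tilt checks were inconclusive, and I had put it back once to shake the third torch before picking it up again.

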